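# Clip the sharps bin onto the accessory rail

## Task

Clip the yellow sharps bin onto the rail, in the free space between the blue glove dispenser and the white tube holder and touching neither: hook its top lip over the rail's upper edge with the bottom tilted out towards you, then swing the bottom in gently until the foot clip snaps under the rail and the bin sits flush and upright by itself. Do not force the rail, and leave everything else where it is.

Things in the scene. Friction and masses are not known exactly. Their poses are not given: they have to be found in the camera images.
- sharps_bin: yellow bin 60 (x) x 72 (y) x 104 mm, red 76 mm wide lid to 110 mm; 0.18 to 0.33 kg, loose, upright on the table. Origin: centre of its underside; z up, +x to its back, where a grey rail bracket is; flat front face at x=-30. On the lid a red upright grip fin 12 (x) x 44 (y) x 36 mm, centre at (0,0,128), top at 146; grip it front to back or by its ends, at about z=132.
- sharps_bin_lip (a point): on the bin at (36,0,97) mm: where the bracket's back plate (face at x=36) meets the underside of its top lip; home, the rail's front top edge lies here. The 50 mm wide lip goes 5.2 mm back, then a tab hangs 3 mm straight and flares 25 deg outwards to 10 mm down. Hook it with the bin's top leaning 15 to 25 deg towards the rail, pressing under 25 N; seated, this point is 0 to 3 mm above its top.
- sharps_bin_foot (a point): on the bin at (36,0,53) mm: back-plate face at the rail's lower edge. Below it a sprung, ramped foot clip; beside it two rubber pads 3.5 mm proud. Hooked and let go, the bin hangs 12 to 16 deg off upright. Swing its lower front in and down on the arc about the hooked edge (a level push can jam). It can stick half clipped, 4 to 5 deg off; a push of 14 N, 40 mm above its bottom, mostly snaps it.
- rail: metal strip along its y, 440 long, 44 mm tall, 4 mm thick (2.5 at the lower edge), free behind its upper and lower 14 mm; top edge 205 mm above the table. Origin: middle of its front top edge; +x points back, away from the robot, z up. Its stand yields about 1 mm per 1.4 N along x, so a bin swung only to its measured home place does not snap. Bent over 16 mm it is spoilt.
- glove_holder: blue glove dispenser already clipped on the rail, left of the free space (+y); 90 mm wide (y), front 82 mm ahead of the rail, top 10 mm above the rail's top (soft glove 20). Origin on the rail's front top edge, at its middle; axes as the rail's. It can slide along the rail if knocked.
- tube_holder: white tube holder with six purple-capped tubes, clipped on the rail right of the free space (-y); 90 mm wide (y), front 52 mm ahead of the rail, caps to 24 mm above the rail's top. Origin on the rail's front top edge, at its middle; axes as the rail's. It can slide along the rail if knocked.
- cap_bin: bystander: white bin with blue lid, of the same shape and size as the yellow one; stays on the table. Origin: centre of its underside.
- steel_rack: bystander: steel tube rack 105 x 200 x 90 mm with a few tubes up to 106 mm. Origin: centre of its underside.
- blue_box: bystander: blue open box 200 x 150 x 95 mm with a carton and jars up to 110 mm. Origin: centre of its underside.
- tape_roll: bystander: roll of white tape, 60 mm across, 20 mm tall, lying flat. Origin: centre of its underside.

How it is judged:
On the way:
1. the bin's lip is hooked over the rail's upper edge, between the two neighbours, with the foot still tilted out (z of sharps_bin_lip in the frame of rail between -0.004 and 0.005 m and x of sharps_bin_lip in the frame of rail between -0.005 and 0.008 m and y of sharps_bin_lip in the frame of glove_holder below -0.085 m and y of sharps_bin_lip in the frame of tube_holder above 0.085 m and x of sharps_bin_foot in the frame of rail between -0.04 and -0.006 m), for 0.2 s.
At the end, for the whole second after the job is handed in: the bin hangs on the rail by itself, clipped, flush and upright: lip within 3 mm in height and 4 mm in depth of the rail's top edge, foot within 2.7 mm of the rail's face (half clipped is 3.5), no axis over 0.07 rad off the rail's, at rest, 2 mm or more clear of both neighbours (z of sharps_bin_lip in the frame of rail between -0.003 and 0.003 m and x of sharps_bin_lip in the frame of rail between -0.004 and 0.004 m and x of sharps_bin_foot in the frame of rail between -0.0027 and 0.003 m and angle between the z axis of sharps_bin and the z axis of rail, either way round below 0.07 rad and angle between the y axis of sharps_bin and the y axis of rail, either way round below 0.07 rad and y of sharps_bin_lip in the frame of glove_holder below -0.085 m and y of sharps_bin_lip in the frame of tube_holder above 0.085 m and linear speed of sharps_bin below 0.02 m/s); the robot touches nothing.
It fails at once if the rail is forced: bent back or pulled out more than 16 mm (distance of rail from where it was at the start of the episode above 0.016 m).
It fails at once if while it is being hooked, its foot still over 14 mm out, the bin is pressed on the rail with more than 25 N (contact force between sharps_bin and rail above 25 N and x of sharps_bin_foot in the frame of rail below -0.014 m).
It fails at once if the glove dispenser or the tube holder is moved by more than 30 mm (distance of any of glove_holder, tube_holder from where it was at the start of the episode above 0.03 m).
It fails at once if another thing on the table is shifted by more than 20 mm (distance of any of cap_bin, steel_rack, blue_box, tape_roll from where it was at the start of the episode above 0.02 m).
It also fails if it takes over 72 s, if anything falls off the work surface, if the arm or the gripper's body presses on something with over 40 N, if the wrist force passes 120 N, or if a joint passes its speed limit or range.

## Robot

A 7-joint arm with a two-finger parallel gripper is mounted at the origin on the work surface. World frame = base frame: x ahead of the robot, y to its left, z up, the work surface at z = 0. Lengths are in m, angles in rad, forces in N, time in s.
With the tool pointing down it reaches from about 0.4 to 0.9 m from the base axis. Payload 5.6 kg.
Tool frame: the origin (TCP) lies midway between the tips of the shut fingers; the grasp point (between the pads) lies 19 mm behind it; z points along the fingers, y is the line along which they close (so a half turn about z gives the same grasp; the last joint's range is limited). The gripper opens to 92 mm and grips with 3 to 60 N. Pads are 20 mm wide; open, the fingers measure 128 mm over their backs; the gripper's body (75 mm by 189 mm) begins 69 mm behind the grasp point.
Start: joints at [1.09, 0.468, -0.012, 1.603, 0.006, 1.071, -0.056], TCP at [0.276, -0.589, 0.215] pointing down, gripper open.
Joint ranges: [-2.53, 2.53], [-0.31, 2.02], [-1.57, 1.55], [0.28, 2.44], [-1.29, 4.43], [0.15, 1.84], [-2.92, 2.92]. Speed limits (rad/s): [2.57, 2.57, 3.14, 3.14, 3.14, 3.14, 3.14].

## Interface

Orientations are given as a unit quaternion [w, x, y, z].
In Python, from bench import env gives the robot as it stands.
- The arm moves only by the tool move_arm, never from a script. Its arguments are lists of equal length, an entry for each row: "twist": the turn, a rotation vector about the tool's x, y, z in rad, a list of three; "slide": the shift along the tool's x, y, z in m, a list of three; "gripper": the closure, from -1 (fully open) to 1 (shut), so that 0 is half open. In form: {"twist": [[rx, ry, rz], ...], "slide": [[dx, dy, dz], ...], "gripper": [gripper, ...]}. A call has 1 to 12 rows; each row is the pose to reach, as a shift and turn from the pose commanded when the call began, along the tool's axes at that moment; what a row does not reach only later rows make up. A row lasts 1/12 s, in which the tool goes at most 41.7 mm and 7.16 degrees, less where a joint would pass 70% of its speed; a pose out of reach is approached as far as the arm can. A call with a gripper value outside its range is refused whole. The fingers move at their own pace and stop on an object; "squeeze" is the grip in N (left out, the last holds). Time passes only in rows, so rows that repeat a pose let the fingers close. It gives the time, the measured TCP pose, the force, the opening and the grip force at its end, in the units of the state.
- env.state(): the state, without advancing time (a new reading comes with each control period).
- env.read_camera(name): name is "side" or "top" or "wrist"; returns a dict with "color" (480x640x3 uint8, red, green, blue), "camera_matrix" (3x3 intrinsics, pixels), "world_to_cam" (4x4, takes a point from world to camera coordinates). Camera axes: x right, y down, z forward; pixel columns grow to the right and rows downward; lengths in m; the calibration is good to about 2 mm. A picture is of the moment at which its call begins. There is no depth.
- env.hand_in(): hands the job in; it is judged then, once.
Trained networks look in the newest picture that a camera, given by its name, has taken for a name from the list of things; names that differ only in an ending like _2 or _b are one class to them, and where a whole thing is asked for, a point or a joint stands for the part that bears it (a point fixed in the world has none). Each returns a list of dicts, best first, with "score" (0 to 1); they miss things now and then, are a little off and sometimes report something else, mostly with a low value. They report only what shows in the picture. A call takes as long as a camera call.
- env.masks_of(name, camera): "mask" (480x640 bool, what is visible of it) and "bbox" ([left, top, right, bottom] in pixels, round what is visible of it).
The state is a dict: "clock": time; "joint_pos": joint angles; "dq": joint speeds; "joint_efforts": joint torques, N m; "position": TCP position; "tool_rot": TCP orientation; "force": force on the tool from outside, world axes, zero at the start; "moment": the same for the moment, N m; "width": finger opening in m; "grip_force": force on a finger pad.
Only numpy, scipy, OpenCV 4.12 (cv2) and the standard library are available. Lean on these libraries where they do the work, as an engineer would, in place of code of your own. Each camera call takes 0.05 s, during which the arm holds its last target. There are 200 camera calls.

## Working session

There is one attempt and no reset: what is moved stays moved. The work goes in short steps, Python scripts to look and compute and a tool call to move; the robot and the scene stay as the last step left them, time stands still between calls to the robot, and variables do not carry over. Pictures are saved under pics/ and viewed, at most 10 in all, crops included, and the job is handed in when it is done.

Besides the shell and the picture viewer there is one more tool, called after "Emit:" as name(argument=value, ...) on one line, values as JSON. move_arm: Moves the arm, as the interface text tells. Its arguments: {"type":"object","properties":{"twist":{"type":"array","items":{"type":"array","items":{"type":"number"}}},"slide":{"type":"array","items":{"type":"array","items":{"type":"number"}}},"gripper":{"type":"array","items":{"type":"number"}},"squeeze":{"type":"number"}},"required":["twist","slide","gripper"]}

```bash
mkdir -p pics; cat > h.py <<'E'
import numpy as np, cv2
from bench import env
def shot(cam,name=None):
    r=env.read_camera(cam)
    if name: cv2.imwrite('pics/'+name,cv2.cvtColor(r['color'],cv2.COLOR_RGB2BGR))
    return r
def ray(r,u,v):
    T=np.array(r['world_to_cam']);K=np.array(r['camera_matrix']);R=T[:3,:3];c=-R.T@T[:3,3]
    return c,R.T@np.linalg.inv(K)@np.array([u,v,1.])
def onplane(r,u,v,ax,val):
    c,d=ray(r,u,v);return c+d*(val-c[ax])/d[ax]
def proj(r,P):
    T=np.array(r['world_to_cam']);K=np.array(r['camera_matrix'])
    p=(T[:3,:3]@np.array(P,float).reshape(-1,3).T).T+T[:3,3];q=(K@p.T).T;return q[:,:2]/q[:,2:]
E
python3 - <<'E'
from h import *
np.set_printoptions(precision=4,suppress=True)
a=shot('top','top0.png');b=shot('side','side0.png')
for cam in('top','side'):
  r=a if cam=='top' else b
  T=np.array(r['world_to_cam']);print(cam,-T[:3,:3].T@T[:3,3],T[2,:3])
  for n in['sharps_bin','rail','glove_holder','tube_holder','cap_bin','steel_rack','blue_box','tape_roll']:
    print(n,[(round(m['score'],2),m['bbox']) for m in env.masks_of(n,cam)][:3])
print(env.state())
cv2.imwrite('pics/both.png',cv2.resize(np.vstack([cv2.imread('pics/top0.png')]),(640,480)))
E
```

```text
top [0.44   0.0159 1.2903] [ 0.1003 -0.0213 -0.9947]
sharps_bin [(0.77, [161.7, 290.5, 197.3, 326.1])]
rail [(0.91, [213.4, 166.7, 393.4, 218.2])]
glove_holder []
tube_holder []
cap_bin [(0.61, [409.1, 274.6, 453.0, 308.8])]
steel_rack [(0.74, [113.3, 224.1, 199.7, 270.7]), (0.68, [159.8, 293.0, 196.8, 320.9])]
blue_box [(0.77, [423.9, 198.7, 495.8, 275.3])]
tape_roll [(0.67, [278.7, 260.5, 301.4, 280.9]), (0.41, [159.5, 291.7, 198.7, 325.3])]
side [0.3595 0.6917 1.0033] [ 0.1646 -0.6271 -0.7613]
sharps_bin [(0.91, [317.7, 391.6, 362.4, 454.8]), (0.42, [298.4, 130.3, 374.0, 192.2])]
rail [(0.8, [185.9, 161.0, 298.8, 308.5])]
glove_holder [(0.71, [214.8, 244.8, 268.9, 307.5])]
tube_holder [(0.64, [264.8, 173.2, 300.0, 222.4]), (0.32, [317.2, 391.0, 364.8, 455.5])]
cap_bin [(0.7, [364.1, 157.1, 395.3, 211.3])]
steel_rack [(0.66, [207.3, 373.6, 290.5, 480.0]), (0.56, [318.5, 392.4, 362.8, 457.2])]
blue_box [(0.16, [319.6, 390.6, 366.4, 455.5])]
tape_roll [(0.86, [316.7, 289.6, 344.0, 312.6])]
{'clock': 0.9, 'joint_pos': array([ 1.09  ,  0.4675, -0.0116,  1.6027,  0.006 ,  1.0714, -0.0563]), 'dq': array([ 0.0005, -0.    , -0.0012,  0.0002, -0.0004, -0.0012,  0.0008]), 'joint_efforts': array([  0.0001, -52.0393,  -0.0128, -24.4054,  -0.0569,   0.0113,
         0.    ]), 'position': array([ 0.2755, -0.5887,  0.2146]), 'tool_rot': array([ 0.    ,  0.9761,  0.2171, -0.    ]), 'force': array([-0.1372, -0.6402, -0.2222]), 'moment': array([-0.0357, -0.0142, -0.0335]), 'grip_force': 0.0, 'width': 0.09142018857074717}
```

View pics/top0.png

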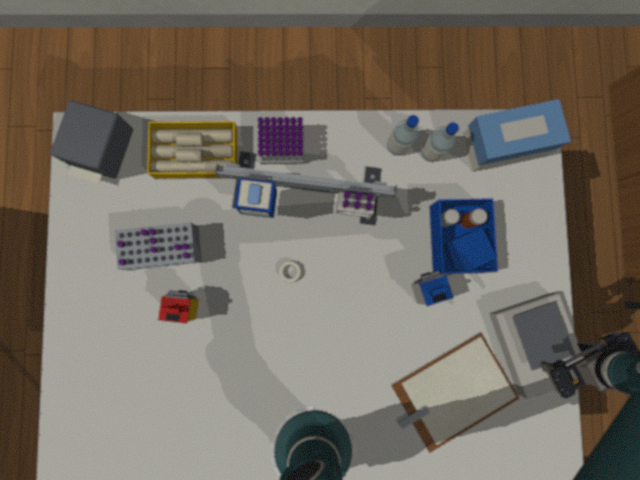

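View pics/side0.png

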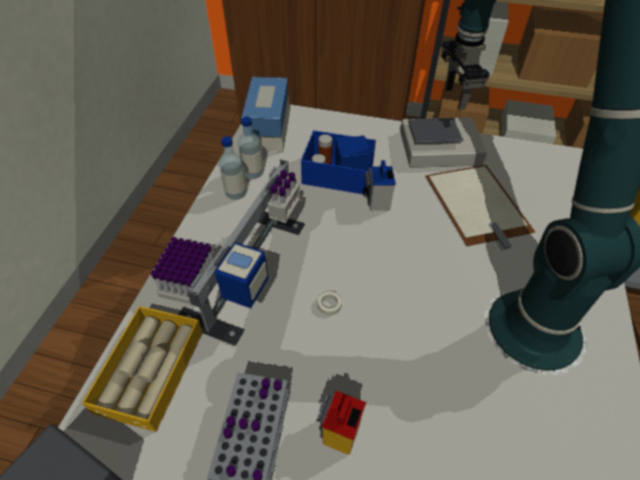

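The top view shows the yellow bin with its red lid at about (178,307), the rail from (218,170) to (393,190), the glove dispenser at (256,195) and the tube holder at (355,202). In the side view the bin is at (343,422). I'll crop closer.

```bash
python3 - <<'E'
from h import *
np.set_printoptions(precision=4,suppress=True)
a=shot('top','top1.png');b=shot('side','side1.png')
A=cv2.imread('pics/top1.png');B=cv2.imread('pics/side1.png')
c1=cv2.resize(A[280:340,150:210],(400,400),interpolation=2)
c2=cv2.resize(B[385:460,305:380],(400,400),interpolation=2)
c3=cv2.resize(A[155:225,205:405],(800,280)[:2],interpolation=2)
cv2.imwrite('pics/c.png',cv2.resize(np.vstack([np.hstack([c1,c2]),c3]),(700,595)))
for u,v in[(218,166),(394,187),(218,172),(394,193)]: print('railtop',onplane(a,u,v,2,.205))
print('lid',onplane(a,177,309,2,.11))
for n,p in dict(rl=(198,308),).items(): pass
print(proj(a,[[.78,.2,.205],[.78,-.2,.205]]))
E
```

```text
railtop [0.743  0.2255 0.205 ]
railtop [ 0.6864 -0.2063  0.205 ]
railtop [0.7279 0.2254 0.205 ]
railtop [ 0.6714 -0.2058  0.205 ]
lid [0.3931 0.3464 0.11  ]
[[228.4931 151.21  ]
 [390.2756 149.9755]]
```

View pics/c.png

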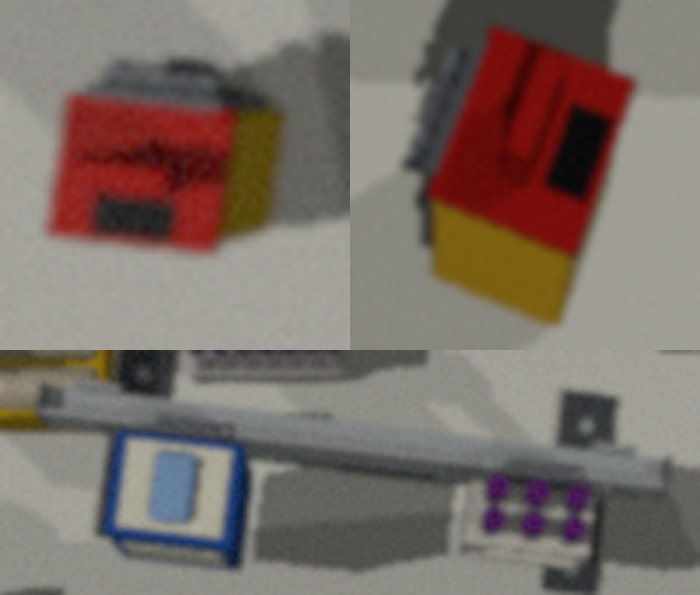

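The crop shows the bin's lid corners clearly in both views, with the grey bracket facing the rail side (+x). I'll fit the bin pose from these corners, along with rough rail and neighbour positions.

```bash
cat >> h.py <<'E'
from scipy.spatial.transform import Rotation as Rn
from scipy.optimize import least_squares
def R0():
    q=env.state()['tool_rot'];return Rn.from_quat([q[1],q[2],q[3],q[0]])
def rel(p,R,p0=None,r0=None):
    s=env.state();p0=s['position'] if p0 is None else p0;r0=R0() if r0 is None else r0
    return np.round((r0.inv()*R).as_rotvec(),4),np.round(r0.inv().apply(np.array(p)-p0),4)
def down(yaw,tilt=0):
    # tool y = horizontal dir at yaw; z down; tilt>0 leans top toward +dir
    y=np.array([np.cos(yaw),np.sin(yaw),0]);z=np.array([0,0,-1.]);x=np.cross(y,z)
    R=Rn.from_matrix(np.c_[x,y,z]);lat=np.cross([0,0,1.],y)
    return Rn.from_rotvec(lat*tilt)*R
E
python3 - <<'E'
from h import *
np.set_printoptions(precision=4,suppress=True)
a=shot('top');b=shot('side')
ta=np.array([(161.66,295.94),(189.77,298.5),(187.0,322.9),(158.6,320.3)])-.4
sb=np.array([(335.0,390.8),(365.6,402.1),(353.2,439.6),(322.6,426.8)])-.4
for q in ta: print(onplane(a,*q,2,.11))
print()
for q in sb: print(onplane(b,*q,2,.11))
def L(p,hx=.032):
    c,s=np.cos(p[2]),np.sin(p[2]);o=[(hx,.038),(hx,-.038),(-hx,-.038),(-hx,.038)]
    return np.array([(p[0]+c*x-s*y,p[1]+s*x+c*y,.11) for x,y in o])
def f(p):
    P=L(p,p[3]);return np.r_[(proj(a,P)-ta).ravel(),(proj(b,P[[1,2,3,0]])-sb).ravel()]
r=least_squares(f,[.39,.346,-.1,.032]);print(r.x,r.fun)
s=3.5
def c3(u,v): return 205+u/s-.4,155+(v-350)/s-.4
for n,uv,z in[('railLback',(40,388),.205),('railRback',(668,463),.205),('gl TL',(118,432),.215),('gl TR',(247,447),.215),('gl BR',(240,567),.215),('tube BL',(462,548),.2),('tubeTL',(470,482),.2),('cap l',(490,520),.229),('cap r',(575,525),.229)]:
  print(n,onplane(a,*c3(*uv),2,z))
print(rel([.47,-.1,.3],down(-.3)))
E
```

```text
[0.4281 0.3874 0.11  ]
[0.4205 0.315  0.11  ]
[0.3583 0.3213 0.11  ]
[0.366 0.394 0.11 ]

[0.4191 0.3175 0.11  ]
[0.3573 0.3245 0.11  ]
[0.3661 0.3987 0.11  ]
[0.4256 0.3905 0.11  ]
[ 0.3924  0.3565 -0.11    0.0308] [-1.3777  0.3673 -0.1456  0.6296 -0.3457  0.2556 -1.4492  0.0339  0.3449
 -0.9763  0.0485 -1.1994  0.188  -0.5321 -0.9004 -0.0097]
railLback [0.7444 0.2303 0.205 ]
railRback [ 0.6867 -0.2099  0.205 ]
gl TL [0.7099 0.1742 0.215 ]
gl TR [0.6985 0.085  0.215 ]
gl BR [0.6143 0.0903 0.215 ]
tube BL [ 0.6286 -0.0641  0.2   ]
tubeTL [ 0.6755 -0.0706  0.2   ]
cap l [ 0.6427 -0.0815  0.229 ]
cap r [ 0.6386 -0.1396  0.229 ]
(array([ 0.    ,  0.    , -0.8331]), array([ 0.3833, -0.3602, -0.0854]))
```

Emit:
move_arm(twist=[[0,0,-0.1],[0,0,-0.2],[0,0,-0.3],[0,0,-0.4],[0,0,-0.5],[0,0,-0.6],[0,0,-0.7],[0,0,-0.8],[0,0,-0.83],[0,0,-0.83],[0,0,-0.83],[0,0,-0.83]], slide=[[0.02,-0.015,-0.02],[0.05,-0.045,-0.045],[0.08,-0.075,-0.07],[0.11,-0.105,-0.085],[0.14,-0.135,-0.085],[0.17,-0.165,-0.085],[0.2,-0.19,-0.085],[0.23,-0.22,-0.085],[0.26,-0.25,-0.085],[0.29,-0.275,-0.085],[0.32,-0.3,-0.085],[0.34,-0.32,-0.085]], gripper=[-1,-1,-1,-1,-1,-1,-1,-1,-1,-1,-1,-1])

```text
clock: 2.1
position: [0.4485, -0.1528, 0.3001]
tool_rot: [0.001, 0.806, 0.592, 0.0]
force: [-0.1, -0.5, 0.5]
width: 0.0918
grip_force: 0.0
```

```bash
python3 - <<'E'
from h import *
np.set_printoptions(precision=4,suppress=True)
s=env.state();print(s['clock'],s['position'],s['joint_pos'])
print(rel([.46,.15,.3],down(-.11)))
E
```

```text
2.1 [ 0.4485 -0.1528  0.3001] [ 0.6699  0.1113 -0.4417  1.8919  0.0526  1.1482 -0.0941]
(array([ 0.0013,  0.0006, -0.1932]), array([ 0.2925, -0.0794, -0.0001]))
```

```bash
python3 - <<'E'
from h import *
print(rel([.392,.3565,.29],down(-.11)))
r=shot('wrist');s=env.state();T=r['world_to_cam'];c=-T[:3,:3].T@T[:3,3];print(R0().inv().apply(c-s['position']),R0().inv().apply(T[2,:3]))
E
```

```text
(array([ 0.0013,  0.0006, -0.1932]), array([ 0.4693, -0.206 ,  0.0096]))
[ 0.06416107  0.00148322 -0.16970405] [-0.25999515 -0.00450288  0.96559942]
```

Emit:
move_arm(twist=[[0,0,-0.02],[0,0,-0.04],[0,0,-0.06],[0,0,-0.08],[0,0,-0.1],[0,0,-0.12],[0,0,-0.14],[0,0,-0.16],[0,0,-0.18],[0,0,-0.193],[0,0,-0.193],[0,0,-0.193]], slide=[[0.03,-0.01,0],[0.065,-0.025,0],[0.1,-0.04,0],[0.135,-0.055,0],[0.17,-0.07,0],[0.205,-0.085,0],[0.24,-0.1,0],[0.275,-0.115,0],[0.31,-0.13,0],[0.345,-0.145,0],[0.38,-0.16,0],[0.41,-0.175,0]], gripper=[-1,-1,-1,-1,-1,-1,-1,-1,-1,-1,-1,-1])

```text
clock: 3.15
position: [0.403, 0.2908, 0.2999]
tool_rot: [0.0, 0.745, 0.667, 0.0]
force: [0.2, -0.6, -0.2]
width: 0.0921
grip_force: 0.0
```

```bash
python3 - <<'E'
from h import *
np.set_printoptions(precision=4,suppress=True)
s=env.state();print(s['clock'],s['position'],s['joint_pos'])
print(rel([.392,.3565,.29],down(-.11)))
r=shot('wrist','w1.png')
L=[(x,y,.11) for x,y in[(.03,.038),(.03,-.038),(-.03,-.038),(-.03,.038)]]+[(x,y,.146) for x,y in[(.006,.022),(.006,-.022),(-.006,-.022),(-.006,.022)]]
P=Rn.from_euler('z',-.11).apply(L)+[.3924,.3565,0];q=proj(r,P);print(q)
im=cv2.imread('pics/w1.png')
for u in q: cv2.circle(im,tuple(int(round(v)) for v in u),3,(255,255,0),1)
cv2.imwrite('pics/w1o.png',im)
E
```

```text
3.15 [0.403  0.2908 0.2999] [ 0.0521  0.2235 -0.8486  1.8258  0.1817  1.1716 -0.965 ]
(array([ 0.0007, -0.0007,  0.0002]), array([ 0.0641, -0.0181,  0.0099]))
[[330.7201  90.5282]
 [329.9472 183.5208]
 [260.5103 183.5155]
 [257.3365  90.525 ]
 [299.8628 109.0209]
 [300.4383 168.7303]
 [284.8697 168.7292]
 [283.7311 109.0201]]
```

View pics/w1o.png

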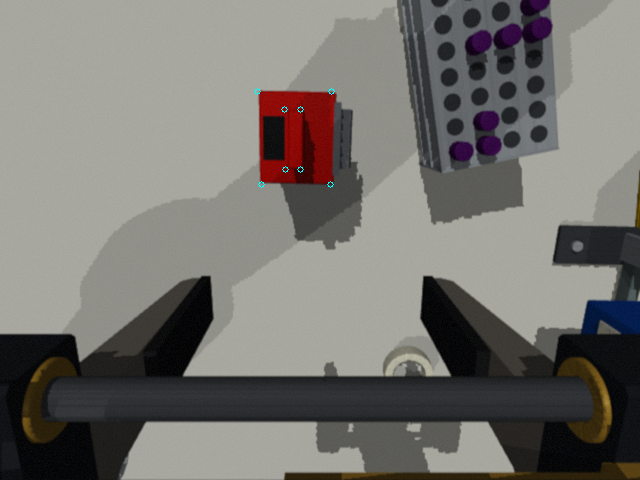

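The wrist view shows the lid at (259–336, 91–184) and the fin at about x=295, so the fit holds to within about 2 mm. I'll descend and grip it front to back.

```bash
python3 - <<'E'
from h import *
print(rel([.3945,.3565,.114],down(-.11)))
E
```

```text
(array([-0.0009, -0.0059,  0.008 ]), array([ 0.0572, -0.0117,  0.1866]))
```

Emit:
move_arm(twist=[[0,0,0],[0,0,0],[0,0,0],[0,0,0],[0,0,0],[0,0,0],[0,0,0],[0,0,0],[0,0,0]], slide=[[0.03,-0.006,0],[0.057,-0.012,0.01],[0.057,-0.012,0.04],[0.057,-0.012,0.07],[0.057,-0.012,0.1],[0.057,-0.012,0.12],[0.057,-0.012,0.13],[0.057,-0.012,0.13],[0.057,-0.012,0.13]], gripper=[-1,-1,-1,-1,-1,-1,-1,-1,-1])

```text
clock: 3.95
position: [0.3978, 0.3469, 0.1701]
tool_rot: [-0.0, 0.745, 0.667, 0.0]
force: [-0.4, -0.2, 0.9]
width: 0.0921
grip_force: 0.0
```

```bash
python3 - <<'E'
from h import *
print(rel([.3945,.3565,.114],down(-.11)),env.state()['position'])
E
```

```text
(array([ 0.0001, -0.0004, -0.0001]), array([ 0.0091, -0.0044,  0.0561])) [0.39783419 0.34692495 0.17007796]
```

Emit:
move_arm(twist=[[0,0,0],[0,0,0],[0,0,0],[0,0,0],[0,0,0],[0,0,0],[0,0,0],[0,0,0],[0,0,0],[0,0,0],[0,0,0],[0,0,0]], slide=[[0.009,-0.0045,0.01],[0.009,-0.0045,0.03],[0.009,-0.0045,0.045],[0.009,-0.0045,0.055],[0.009,-0.0045,0.055],[0.009,-0.0045,0.055],[0.009,-0.0045,0.055],[0.009,-0.0045,0.055],[0.009,-0.0045,0.055],[0.009,-0.0045,0.055],[0.009,-0.0045,0.055],[0.009,-0.0045,0.055]], gripper=[-1,-1,-1,-1,-1,1,1,1,1,1,1,1], squeeze=45)

```text
clock: 4.95
position: [0.3941, 0.3562, 0.1147]
tool_rot: [0.0, 0.745, 0.667, 0.0]
force: [-1.3, 0.4, -0.5]
width: 0.0472
grip_force: 0.0
```

Emit:
move_arm(twist=[[0,0,0],[0,0,0],[0,0,0],[0,0,0],[0,0,0],[0,0,0]], slide=[[0,0,0],[0,0,0],[0,0,0],[0,0,0],[0,0,0],[0,0,0]], gripper=[1,1,1,1,1,1])

```text
clock: 5.45
position: [0.394, 0.3561, 0.1145]
tool_rot: [0.0, 0.745, 0.667, -0.0]
force: [-0.7, -0.2, -1.4]
width: 0.0123
grip_force: 45.0
```

Emit:
move_arm(twist=[[0,0,0],[0,0,0],[0,0,0],[0,0,0],[0,0,0],[0,0,0],[0,0,0],[0,0,0],[0,0,0],[0,0,0]], slide=[[0,0,-0.005],[0,0,-0.015],[0,0,-0.035],[0,0,-0.06],[0,0,-0.09],[0,0,-0.12],[0,0,-0.15],[0,0,-0.18],[0,0,-0.21],[0,0,-0.22]], gripper=[1,1,1,1,1,1,1,1,1,1])

```text
clock: 6.28
position: [0.3946, 0.3578, 0.3394]
tool_rot: [0.0, 0.745, 0.667, 0.003]
force: [0.5, 0.6, -3.1]
width: 0.0115
grip_force: 45.0
```

```bash
python3 - <<'E'
from h import *
s=env.state();print(s['force'],s['position'],s['width'])
print(rel([.552,.025,.34],down(-.13)))
E
```

```text
[ 0.52700631  0.57421885 -3.05008006] [0.39456587 0.35784507 0.33937995] 0.011521718755636292
(array([ 0.005 , -0.0047,  0.0204]), array([-0.3136,  0.1929, -0.0011]))
```

Emit:
move_arm(twist=[[0,0,0],[0,0,0.005],[0,0,0.01],[0,0,0.015],[0,0,0.02],[0,0,0.02],[0,0,0.02],[0,0,0.02],[0,0,0.02],[0,0,0.02],[0,0,0.02],[0,0,0.02]], slide=[[-0.015,0.01,0],[-0.04,0.025,0],[-0.07,0.045,0],[-0.1,0.065,0],[-0.13,0.083,0],[-0.16,0.1,0],[-0.19,0.12,0],[-0.22,0.138,0],[-0.25,0.156,0],[-0.28,0.175,0],[-0.3,0.186,0],[-0.312,0.193,0]], gripper=[1,1,1,1,1,1,1,1,1,1,1,1])

```text
clock: 7.28
position: [0.5519, 0.021, 0.3332]
tool_rot: [-0.0, 0.753, 0.658, -0.001]
force: [0.6, -0.3, -3.3]
width: 0.0119
grip_force: 45.0
```

```bash
python3 - <<'E'
from h import *
s=env.state();print(s['force'],s['position'],s['joint_pos'])
r=shot('wrist','w2.png')
P0=np.array([.7115,.0105,.205]);R=Rn.from_euler('z',-.13)
q=proj(r,R.apply([[0,.22,0],[0,-.22,0],[0,0,0],[0,.05,0],[0,-.05,0]])+P0);print(q)
im=cv2.imread('pics/w2.png')
for u in q: cv2.circle(im,tuple(int(round(v)) for v in u),3,(255,255,0),1)
cv2.imwrite('pics/w2o.png',im)
E
```

```text
[ 0.60150539 -0.33729026 -3.34228889] [0.55186286 0.02100575 0.33321637] [ 0.45580493  0.27920555 -0.67726246  1.66248012  0.18262469  1.26644447
 -0.39237649]
[[ 583.19609056 -148.78063674]
 [ 501.90280293  464.43601224]
 [ 534.99275462  214.8298039 ]
 [ 544.30479646  144.58662319]
 [ 526.43572894  279.37769909]]
```

View pics/w2o.png

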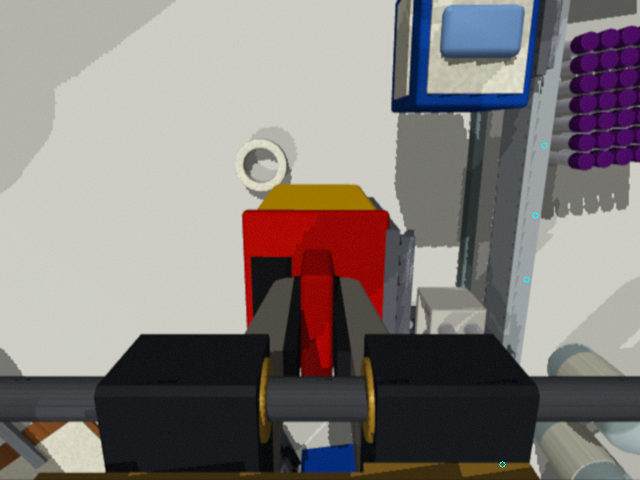

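The bin is held upright. The rail runs down the picture at columns 490–560 and my predicted edge dots lie near its right rim. I'll zoom in on the edge profile.

```bash
python3 - <<'E'
from h import *
im=cv2.imread('pics/w2.png')
cv2.imwrite('pics/w2z.png',cv2.resize(im[120:320,380:600],None,fx=3,fy=3,interpolation=2))
for v in(130,145,215,250,279): print(v,[int(x) for x in im[v-1:v+2,500:570,:].mean((0,2))])
E
```

```text
130 [115, 107, 78, 65, 66, 68, 67, 66, 66, 64, 67, 66, 65, 66, 68, 68, 75, 81, 83, 82, 83, 82, 83, 83, 83, 84, 83, 83, 102, 145, 159, 161, 161, 161, 155, 151, 159, 162, 161, 160, 162, 161, 162, 161, 162, 159, 161, 161, 161, 162, 161, 152, 121, 90, 83, 84, 84, 84, 84, 84, 82, 83, 85, 84, 83, 85, 85, 86, 82, 78]
145 [74, 67, 66, 66, 68, 67, 66, 67, 67, 75, 80, 83, 82, 83, 83, 83, 83, 83, 82, 84, 83, 84, 83, 84, 81, 82, 99, 139, 159, 161, 161, 160, 156, 147, 154, 159, 161, 160, 161, 161, 162, 160, 161, 159, 160, 162, 160, 161, 161, 153, 123, 94, 86, 87, 88, 87, 89, 88, 87, 89, 89, 88, 88, 91, 88, 90, 88, 86, 60, 36]
215 [83, 83, 84, 81, 84, 84, 83, 82, 83, 85, 83, 82, 83, 83, 84, 83, 83, 91, 121, 154, 160, 161, 161, 159, 156, 160, 160, 161, 160, 161, 161, 161, 162, 160, 162, 160, 162, 160, 161, 163, 151, 106, 86, 86, 88, 86, 87, 89, 88, 86, 87, 92, 102, 126, 168, 174, 153, 124, 123, 118, 117, 116, 115, 116, 124, 145, 162, 180, 189, 200]
250 [83, 82, 83, 83, 82, 84, 83, 82, 83, 83, 83, 83, 83, 98, 136, 158, 162, 159, 159, 151, 142, 146, 156, 160, 160, 160, 161, 159, 160, 160, 160, 161, 158, 161, 160, 164, 174, 179, 184, 193, 197, 200, 201, 200, 201, 201, 201, 202, 201, 202, 201, 202, 201, 202, 202, 202, 202, 201, 200, 202, 201, 201, 201, 201, 202, 202, 202, 201, 202, 203]
279 [83, 82, 83, 82, 83, 82, 82, 82, 82, 87, 115, 153, 162, 161, 162, 156, 144, 142, 152, 160, 161, 160, 162, 160, 161, 161, 160, 161, 159, 161, 162, 173, 195, 202, 201, 202, 201, 200, 202, 201, 201, 201, 202, 202, 201, 201, 202, 201, 200, 201, 202, 201, 201, 202, 200, 202, 202, 202, 200, 201, 203, 201, 201, 201, 200, 201, 202, 202, 200, 201]
```

View pics/w2z.png

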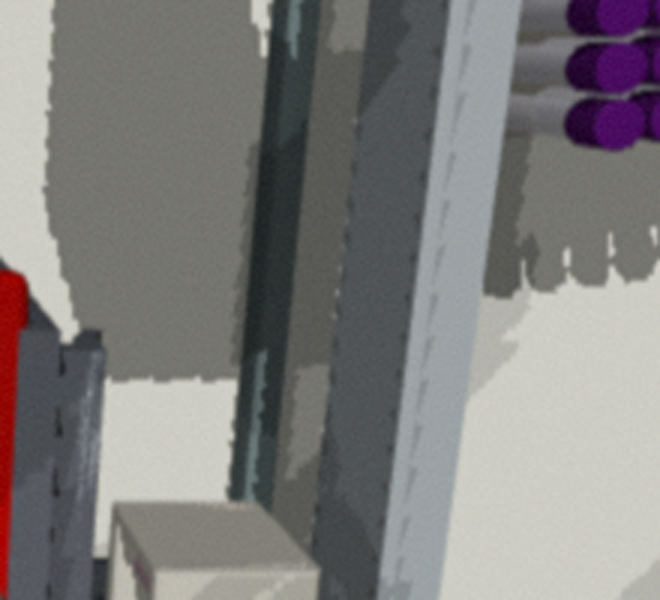

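The zoom shows the dark front face, then the bright 4 mm rail top starting at columns 528 (row 130), 518 (row 215) and 510 (row 279). Behind that is the backing bar, which I had mistaken for the rail's back edge. I'll recompute from those.

```bash
python3 - <<'E'
from h import *
np.set_printoptions(precision=4,suppress=True)
r=shot('wrist');a=shot('top','top2.png');s=env.state();print(s['position'])
P=np.array([onplane(r,u,v,2,.205) for u,v in[(528.3,130),(526.5,145),(518.2,215),(513.8,250),(510.2,279)]]);print(P)
k=np.polyfit(P[:,1],P[:,0],1);print('yaw',-np.arctan(k[0]),k)
B=np.array([onplane(r,u,v,2,.191) for u,v in[(552,130),(550.3,145),(540.8,215),(535.3,250),(530.8,279)]])
print('back',B[2])
tcp=s['position'];R=R0();
def bin2w(p): p=np.array(p,float);return tcp+R.apply(np.c_[-p[...,1]*-1,p[...,0],-(p[...,2]-.1145)].reshape(-1,3))
print(proj(r,bin2w(np.array([[.03,.038,.11],[-.03,.038,.11],[.0467,.025,.0875],[.0427,.025,.0985],[.036,.025,.1]]))))
im=cv2.imread('pics/top2.png')
for u in(285,300,315,325): print(u,[int(x) for x in im[165:190,u-1:u+2,:].mean((1,2))], proj(a,[[np.polyval(k,0),0,.205],[np.polyval(k,.05),.05,.205]]))
E
```

```text
[0.5511 0.025  0.3337]
[[ 0.7079  0.0697  0.205 ]
 [ 0.7065  0.0596  0.205 ]
 [ 0.7002  0.0102  0.205 ]
 [ 0.6966 -0.0162  0.205 ]
 [ 0.6935 -0.0389  0.205 ]]
yaw -0.13085871696386187 [0.1316 0.6987]
back [0.7237 0.0041 0.191 ]
[[380.2419 199.1178]
 [238.0608 199.8795]
 [407.0954 217.8275]
 [403.3844 222.953 ]
 [389.2566 223.768 ]]
285 [155, 164, 168, 173, 176, 179, 178, 165, 153, 147, 146, 144, 140, 137, 134, 132, 113, 92, 70, 56, 49, 48, 52, 55, 55] [[310.1279 182.8568]
 [289.7138 180.4109]]
300 [154, 156, 157, 158, 158, 156, 157, 153, 146, 138, 143, 144, 132, 97, 62, 49, 47, 48, 51, 55, 53, 56, 57, 59, 58] [[310.1279 182.8568]
 [289.7138 180.4109]]
315 [157, 157, 156, 158, 158, 160, 147, 126, 86, 57, 49, 53, 53, 54, 55, 59, 57, 59, 59, 57, 59, 60, 58, 56, 54] [[310.1279 182.8568]
 [289.7138 180.4109]]
325 [157, 156, 156, 157, 159, 160, 159, 159, 158, 157, 154, 149, 140, 125, 112, 98, 77, 64, 60, 61, 61, 61, 65, 65, 65] [[310.1279 182.8568]
 [289.7138 180.4109]]
```

```bash
cat >> h.py <<'E'
def railline(r,rows,lo=500,hi=545):
    P=[]
    g=r['color'].mean(2)
    for v in rows:
        row=g[v-1:v+2,lo:hi].mean(0)
        i=np.argmax(row>120);u=lo+i-1+(120-row[i-1])/(row[i]-row[i-1])
        P.append(onplane(r,u,v,2,.205))
    P=np.array(P);k=np.polyfit(P[:,1],P[:,0],1);return k,-np.arctan(k[0]),np.std(P[:,0]-np.polyval(k,P[:,1]))
E
python3 - <<'E'
from h import *
np.set_printoptions(precision=4,suppress=True)
r=shot('wrist','w3.png');s=env.state();print(s['position'])
k,y,sd=railline(r,range(140,300,10),495,540);print(k,y,sd)
c=r['color'].astype(int);red=(c[:,:,0]>120)&(c[:,:,1]<60)&(c[:,:,2]<60)
for v in(208,215,225,235): print('red',v,np.where(red[v])[0][[0,-1]] if red[v].any() else None)
print('redtop',np.where(red.sum(1)>60)[0][0])
print('row240',[int(x) for x in c[240,375:425].mean(1)])
a=cv2.imread('pics/top0.png')
x=proj(shot('top'),[[np.polyval(k,q),q,.205] for q in(0,.03,-.03)]);print(x)
for q in x: print([int(t) for t in a[int(q[1])-10:int(q[1])+12,int(round(q[0]))-1:int(round(q[0]))+2].mean((1,2))],int(q[1])-10)
E
```

```text
[0.5508 0.0265 0.3341]
[0.1097 0.6968] -0.10921906097191571 0.004705222104714334
red 208 None
red 215 [243 387]
red 225 [243 387]
red 235 [243 385]
redtop 210
row240 [53, 50, 55, 51, 50, 48, 49, 49, 50, 58, 64, 73, 78, 78, 78, 77, 76, 77, 79, 78, 76, 78, 76, 77, 76, 77, 77, 81, 76, 79, 76, 77, 78, 82, 84, 90, 85, 86, 85, 89, 109, 113, 117, 112, 112, 114, 111, 117, 113, 112]
[[310.1385 183.6424]
 [297.8924 182.4385]
 [322.3778 184.8457]]
[140, 139, 138, 132, 131, 129, 129, 124, 118, 122, 117, 100, 85, 78, 72, 63, 57, 67, 85, 94, 97, 95] 173
[129, 116, 109, 123, 130, 130, 128, 122, 121, 119, 113, 91, 77, 74, 71, 64, 68, 85, 95, 98, 96, 96] 172
[140, 140, 138, 135, 129, 129, 129, 126, 120, 118, 120, 109, 90, 78, 75, 64, 57, 59, 79, 94, 97, 99] 174
```

```bash
python3 - <<'E'
from h import *
np.set_printoptions(precision=4,suppress=True)
r=shot('wrist','w4.png');s=env.state();print(s['position'],R0().as_matrix().ravel())
g=r['color'].mean(2);P=[]
for v in(140,150,160,180,200,220,240,260,280,300):
    u=np.arange(500,540);row=g[v-1:v+2].mean(0)
    j=max(range(500,535),key=lambda i:row[i+3]-row[i-3] if row[i-3]<95 and 150<row[i+3]<168 else -1)
    i=np.argmax(row[j-4:j+4]>120)+j-4;uu=i-1+(120-row[i-1])/(row[i]-row[i-1]);P.append(onplane(r,uu,v,2,.205));print(v,round(uu,1),P[-1])
P=np.array(P);k=np.polyfit(P[:,1],P[:,0],1);print(k,-np.arctan(k[0]))
tcp=s['position'];R=R0()
b=np.array([[.03,.038,.11],[-.03,.038,.11],[.0467,.025,.0875],[.0427,.025,.0985]])
W=tcp+R.apply(np.c_[b[:,1],b[:,0],.1145-b[:,2]]);print(W,proj(r,W))
x=proj(shot('top'),[[np.polyval(k,q),q,.205] for q in(0,.03,-.03)]);print(x)
E
```

```text
[0.5508 0.0273 0.3346] [ 0.1263  0.992  -0.0004  0.992  -0.1263  0.0007  0.0007 -0.0005 -1.    ]
140 529.4 [0.7072 0.0721 0.205 ]
150 528.2 [0.7063 0.0653 0.205 ]
160 526.7 [0.7053 0.0584 0.205 ]
180 524.2 [0.7035 0.0444 0.205 ]
200 521.5 [0.7016 0.03   0.205 ]
220 518.9 [0.6996 0.0153 0.205 ]
240 516.3 [0.6977 0.0002 0.205 ]
260 513.6 [ 0.6955 -0.0152  0.205 ]
280 511.2 [ 0.6936 -0.0311  0.205 ]
300 508.5 [ 0.6913 -0.0474  0.205 ]
[0.1324 0.6976] -0.13165887627842468
[[0.5854 0.0612 0.3301]
 [0.5259 0.0688 0.3301]
 [0.6003 0.0462 0.3076]
 [0.5963 0.0467 0.3186]] [[385.3953 211.1255]
 [244.6211 211.1798]
 [411.3009 228.4999]
 [407.8371 234.061 ]]
[[310.1338 183.2949]
 [297.8858 181.8177]
 [322.3766 184.7714]]
```

```bash
cat >> h.py <<'E'
E0=np.array([.6975,.005,.205]);YAW=-.1315
XD=np.array([np.cos(YAW),np.sin(YAW),0])
def tcp_for(dx,dz,th,dy=0):
    Rb=Rn.from_euler('z',YAW)*Rn.from_euler('y',th)
    L=E0+Rn.from_euler('z',YAW).apply([dx,dy,dz])
    return L+Rb.apply([-.036,0,.0175]),down(YAW,th)
def lip():
    s=env.state();R=R0();l=s['position']+R.apply([0,.036,.0175]);f=s['position']+R.apply([0,.036,.0615])
    M=Rn.from_euler('z',YAW).inv();return M.apply(l-E0)*1e3,M.apply(f-E0)*1e3,np.arcsin(-R.as_matrix()[:,2]@XD*-1)
E
python3 - <<'E'
from h import *
for a in[(.0015,.04,.314),(.0015,.014,.314)]: print(tcp_for(*a)[0],rel(*tcp_for(*a)))
print(lip(),env.state()['position'])
E
```

```text
[0.67040134 0.00858416 0.27276351] (array([0.3139, 0.0004, 0.0048]), array([-0.0033,  0.1208,  0.0619]))
[0.67040134 0.00858416 0.24676351] (array([0.3139, 0.0004, 0.0048]), array([-0.0033,  0.1209,  0.0879]))
(array([-112.19469236,    2.85257371,  112.21488514]), array([-112.19814875,    2.8703367 ,   68.21488886]), np.float64(-7.855421054738504e-05)) [0.55093706 0.02708136 0.33471764]
```

Emit:
move_arm(twist=[[0,0,0.0045],[0.05,0,0.0045],[0.1,0,0.0045],[0.15,0,0.0045],[0.2,0,0.0045],[0.25,0,0.0045],[0.3,0,0.0045],[0.314,0,0.0045],[0.314,0,0.0045],[0.314,0,0.0045],[0.314,0,0.0045],[0.314,0,0.0045]], slide=[[0,0.01,0],[-0.001,0.025,0.005],[-0.001,0.04,0.01],[-0.002,0.055,0.015],[-0.002,0.07,0.02],[-0.003,0.085,0.025],[-0.003,0.1,0.032],[-0.003,0.112,0.04],[-0.003,0.118,0.05],[-0.003,0.121,0.06],[-0.003,0.121,0.062],[-0.003,0.121,0.062]], gripper=[1,1,1,1,1,1,1,1,1,1,1,1])

```text
clock: 8.63
position: [0.6703, 0.0066, 0.2717]
tool_rot: [-0.118, 0.743, 0.65, -0.104]
force: [-0.8, 0.6, -4.6]
width: 0.0119
grip_force: 45.0
```

Emit:
move_arm(twist=[[0,0,0],[0,0,0],[0,0,0],[0,0,0],[0,0,0],[0,0,0],[0,0,0],[0,0,0]], slide=[[0,0,0],[0,0,0],[0,0,0],[0,0,0],[0,0,0],[0,0,0],[0,0,0],[0,0,0]], gripper=[1,1,1,1,1,1,1,1])

```text
clock: 9.3
position: [0.6711, 0.0062, 0.2727]
tool_rot: [-0.117, 0.744, 0.65, -0.103]
force: [-1.6, 0.4, -3.5]
width: 0.0118
grip_force: 45.0
```

```bash
python3 - <<'E'
from h import *
np.set_printoptions(precision=4,suppress=True)
print(lip(),env.state()['force'],env.state()['position'])
for a in[(.0015,.014,.314)]: print(rel(*tcp_for(*a)))
r=shot('wrist','w5.png');b=shot('side','s5.png')
im=cv2.imread('pics/w5.png');sm=cv2.imread('pics/s5.png')
E=Rn.from_euler('z',YAW).apply([[0,t,0] for t in(-.06,-.04,-.02,0,.02,.04,.06)])+E0
for u in proj(r,E): cv2.circle(im,tuple(int(round(v)) for v in u),2,(255,255,0),1)
print(proj(b,E))
o=np.hstack([cv2.resize(im[:330,200:640],(440,330)),cv2.resize(sm[160:300,190:340],(354,330),interpolation=2)])
cv2.imwrite('pics/c5.png',o)
E
```

```text
(array([ 2.5394, -2.4196, 39.8966]), array([-11.0519,  -2.4148,  -1.9517]), np.float64(-0.31402883098664847)) [-1.5857  0.4265 -3.4653] [0.6711 0.0062 0.2727]
(array([-0.    , -0.0001, -0.0031]), array([0.0023, 0.007 , 0.025 ]))
[[260.6218 200.2154]
 [256.8261 205.7749]
 [252.9479 211.455 ]
 [248.9847 217.2597]
 [244.9335 223.1932]
 [240.7915 229.2599]
 [236.5554 235.4642]]
```

View pics/c5.png

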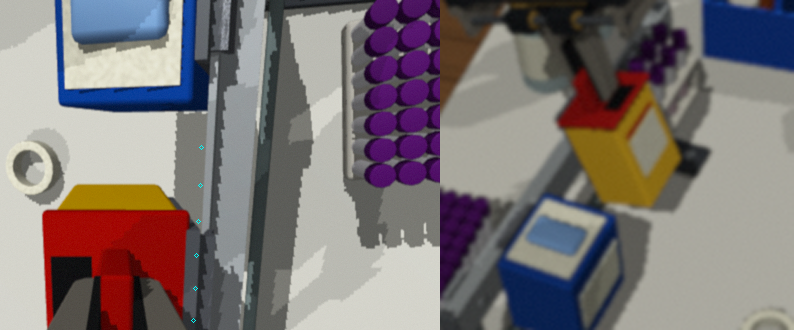

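The left half shows the tilted bin, with its bracket's right rim at crop column 207 and the rail's front edge near 210. My predicted dots sit about 9 px left of that edge. In the side crop the bin is centred between its neighbours. I'll quantify the offset.

```bash
python3 - <<'E'
from h import *
np.set_printoptions(precision=4,suppress=True)
r=shot('wrist','w6.png');g=r['color'].mean(2);s=env.state();R=R0();print(s['position'])
for v in(130,150,165,180,200): print(v,[int(x) for x in g[v-1:v+2,390:480].mean(0)])
E=Rn.from_euler('z',YAW).apply([[0,.05,0],[0,.04,0],[.004,.05,0],[0,.05,-.044],[.004,.05,-.044]])+E0
print(proj(r,E))
b=np.array([[.03,.038,.11],[-.03,.038,.11],[.03,.036,.104],[-.03,.036,0.]])
W=s['position']+R.apply(np.c_[b[:,1],b[:,0],.1145-b[:,2]]);print(proj(r,W))
c=r['color'].astype(int);red=(c[:,:,0]>120)&(c[:,:,1]<60)&(c[:,:,2]<60)
for v in(215,230): print(np.where(red[v])[0][[0,-1]])
T=r['world_to_cam'];print(R.inv().apply(-T[:3,:3].T@T[:3,3]-s['position']),R.inv().apply(T[2,:3]),R.inv().apply(T[0,:3]))
E
```

```text
[0.6711 0.0062 0.2725]
130 [119, 118, 119, 120, 120, 120, 118, 117, 120, 117, 120, 119, 118, 118, 119, 121, 130, 146, 150, 150, 150, 151, 151, 145, 116, 74, 62, 68, 72, 73, 87, 120, 134, 137, 139, 150, 151, 151, 151, 151, 151, 151, 152, 152, 151, 152, 151, 151, 151, 151, 149, 152, 151, 151, 149, 151, 151, 151, 151, 151, 151, 153, 151, 151, 141, 120, 117, 140, 161, 100, 85, 103, 104, 94, 62, 48, 49, 51, 50, 50, 51, 46, 56, 82, 90, 90, 90, 93, 92, 91]
150 [120, 118, 119, 119, 118, 120, 119, 118, 117, 119, 119, 119, 118, 119, 119, 131, 145, 151, 150, 150, 150, 150, 144, 107, 72, 62, 70, 71, 72, 86, 120, 146, 151, 151, 150, 149, 150, 150, 150, 148, 151, 150, 149, 149, 150, 150, 151, 151, 150, 149, 150, 151, 151, 149, 151, 151, 149, 150, 150, 150, 150, 150, 144, 129, 120, 119, 110, 78, 59, 59, 64, 65, 62, 62, 64, 64, 65, 64, 64, 59, 59, 76, 87, 90, 91, 91, 91, 92, 91, 91]
165 [121, 119, 117, 119, 120, 118, 120, 120, 120, 118, 120, 117, 117, 119, 125, 143, 149, 150, 149, 149, 149, 145, 119, 76, 61, 70, 72, 70, 75, 83, 91, 111, 131, 145, 149, 149, 148, 148, 149, 148, 149, 149, 151, 147, 149
[... 633 characters left out ...]
118, 117, 120, 119, 119, 118, 118, 119, 118, 118, 118, 123, 138, 147, 146, 147, 148, 149, 144, 119, 77, 61, 68, 69, 71, 82, 101, 109, 118, 140, 149, 147, 147, 148, 147, 146, 147, 145, 146, 147, 147, 147, 147, 147, 149, 146, 147, 147, 147, 146, 147, 147, 148, 148, 146, 146, 147, 142, 126, 120, 118, 109, 68, 46, 46, 47, 48, 48, 49, 49, 49, 51, 50, 49, 51, 60, 87, 92, 92, 91, 91, 90, 90, 91, 91, 91, 91, 91, 91]
[[400.4587 166.3838]
 [399.5708 184.9582]
 [408.0172 166.5667]
 [409.089  160.4682]
 [415.5268 160.5961]]
[[385.4009 211.2006]
 [244.9799 211.1838]
 [383.0522 213.03  ]
 [271.9193 183.0325]]
[243 387]
[243 385]
[ 0.0723  0.0007 -0.1706] [-0.2555 -0.0009  0.9668] [-0.0001  1.      0.0009]
```

```bash
sed -i 's/^E0=.*/E0=np.array([.6995,.0047,.205]);YAW=-.1315/' h.py; python3 - <<'E'
from h import *
print(lip())
for a in[(.0014,.014),(.0009,.006),(.0004,.0015),(.0004,-.001)]: print(a,rel(*tcp_for(*a,.314,-.002)))
E
```

```text
(array([ 0.52330089, -2.34210991, 39.75967261]), array([-13.07289521,  -2.33475769,  -2.0869927 ]), np.float64(-0.3141460826587274))
(0.0014, 0.014) (array([-0.0001, -0.0002, -0.0031]), array([0.0003, 0.0088, 0.0242]))
(0.0009, 0.006) (array([-0.0001, -0.0002, -0.0031]), array([0.0003, 0.0108, 0.032 ]))
(0.0004, 0.0015) (array([-0.0001, -0.0002, -0.0031]), array([0.0003, 0.0117, 0.0364]))
(0.0004, -0.001) (array([-0.0001, -0.0002, -0.0031]), array([0.0003, 0.0125, 0.0388]))
```

Emit:
move_arm(twist=[[0,0,0],[0,0,0],[0,0,0],[0,0,0],[0,0,0],[0,0,0],[0,0,0],[0,0,0],[0,0,0],[0,0,0]], slide=[[0,0.003,0.006],[0,0.006,0.015],[0,0.0088,0.024],[0,0.0088,0.024],[0,0.0088,0.024],[0,0.0095,0.027],[0,0.0102,0.03],[0,0.0108,0.032],[0,0.0108,0.032],[0,0.0108,0.032]], gripper=[1,1,1,1,1,1,1,1,1,1])

```text
clock: 10.28
position: [0.6715, 0.0062, 0.2386]
tool_rot: [-0.118, 0.744, 0.65, -0.103]
force: [-2.5, 0.9, -4.0]
width: 0.012
grip_force: 45.0
```

```bash
python3 - <<'E'
from h import *
np.set_printoptions(precision=4,suppress=True)
r=shot('wrist','w7.png');g=r['color'].mean(2);s=env.state()
print(lip(),s['force'],s['moment'])
E=Rn.from_euler('z',YAW).apply([[0,.05,0],[0,.06,0],[.004,.05,0]])+E0
q=proj(r,E);print(q)
for v in(q[0,1],q[1,1]): v=int(round(v));print(v,[int(x) for x in g[v-1:v+2,390:430].mean(0)])
for a in[(.0004,.0015),(.0004,-.001)]: print(a,rel(*tcp_for(*a,.314,-.002)))
E
```

```text
(array([ 0.932 , -2.3249,  5.9198]), array([-12.658 ,  -2.3145, -35.9289]), np.float64(-0.3139976583552024)) [-3.3469 -0.0636 -3.8162] [-0.0272  0.0442 -0.0625]
[[394.8985 172.9221]
 [395.8859 150.8385]
 [403.6738 173.1771]]
173 [121, 122, 120, 120, 121, 125, 140, 152, 154, 152, 154, 153, 153, 154, 142, 97, 65, 62, 69, 72, 74, 73, 91, 133, 149, 150, 151, 151, 152, 151, 150, 152, 153, 153, 151, 153, 152, 152, 151, 152]
151 [124, 121, 120, 123, 122, 120, 131, 157, 175, 179, 178, 177, 178, 178, 179, 166, 113, 69, 63, 67, 71, 72, 74, 84, 107, 112, 112, 124, 150, 153, 154, 154, 155, 155, 153, 154, 154, 154, 154, 154]
(0.0004, 0.0015) (array([ 0.    , -0.0002, -0.0031]), array([0.0002, 0.0009, 0.0044]))
(0.0004, -0.001) (array([ 0.    , -0.0002, -0.0031]), array([0.0002, 0.0016, 0.0067]))
```

Emit:
move_arm(twist=[[0,0,0],[0,0,0],[0,0,0],[0,0,0],[0,0,0]], slide=[[0,0.0002,0.001],[0,0.0004,0.002],[0,0.0006,0.003],[0,0.0008,0.004],[0,0.001,0.0045]], gripper=[1,1,1,1,1])

```text
clock: 10.75
position: [0.6712, 0.0062, 0.2345]
tool_rot: [-0.117, 0.744, 0.65, -0.103]
force: [-2.3, 0.8, -0.9]
width: 0.012
grip_force: 45.0
```

```bash
python3 - <<'E'
from h import *
np.set_printoptions(precision=4,suppress=True)
r=shot('wrist','w8.png');g=r['color'].mean(2);s=env.state()
print(lip(),s['force'],s['moment'])
E=Rn.from_euler('z',YAW).apply([[0,.05,0],[0,.06,0],[.004,.05,0]])+E0
q=proj(r,E);print(q)
for v in(q[0,1],): v=int(round(v));print(v,[int(x) for x in g[v-1:v+2,390:430].mean(0)])
E
```

```text
(array([ 0.595 , -2.281 ,  1.6389]), array([-12.9792,  -2.2674, -40.2149]), np.float64(-0.3136215059786854)) [-1.4973 -0.0188 -1.6945] [-0.0584  0.1089 -0.0187]
[[394.2946 173.8974]
 [395.294  151.3701]
 [403.2469 174.1632]]
174 [123, 122, 121, 122, 122, 129, 150, 155, 153, 153, 154, 154, 153, 155, 139, 85, 61, 63, 70, 73, 72, 74, 73, 74, 71, 75, 99, 142, 154, 153, 152, 153, 153, 154, 153, 153, 152, 153, 151, 151]
```

Emit:
move_arm(twist=[[0,0,0],[0,0,0],[0,0,0],[0,0,0],[0,0,0]], slide=[[0,0.0002,0.0007],[0,0.0004,0.0014],[0,0.0004,0.0014],[0,0.0004,0.0014],[0,0.0004,0.0014]], gripper=[1,1,1,1,1])

```text
clock: 11.22
position: [0.6713, 0.0063, 0.2337]
tool_rot: [-0.117, 0.744, 0.65, -0.103]
force: [-3.3, -0.1, 5.6]
width: 0.0118
grip_force: 45.0
```

```bash
python3 - <<'E'
from h import *
np.set_printoptions(precision=4,suppress=True)
s=env.state()
print(lip(),s['force'],s['moment'])
E
```

```text
(array([ 0.7396, -2.2443,  0.9898]), array([-12.8028,  -2.2251, -40.8743]), np.float64(-0.31286132071203027)) [-3.3252 -0.0563  5.5835] [-0.0291  0.4889  0.1122]
```

Contact at lip height of about 1 mm, with the foot 12.8 mm out: it is hooked. Next I'll work out the arc.

```bash
python3 - <<'E'
from h import *
s=env.state();l=lip()[0]/1e3
for i in range(1,13):
    th=.313-.0295*i; f=i/12
    t,d=rel(*tcp_for(l[0]+.0012*f,l[2]-.0008*f,th,l[1]));print(th.__round__(3),t,d)
E
```

```text
0.283 [-0.0294 -0.0004 -0.0031] [-0.0001 -0.0004  0.0011]
0.254 [-0.0589 -0.0003 -0.0031] [-0.0001 -0.0007  0.0022]
0.225 [-0.0884 -0.0003 -0.0031] [-0.0001 -0.0011  0.0033]
0.195 [-0.1179 -0.0003 -0.0031] [-0.0001 -0.0013  0.0045]
0.166 [-0.1474 -0.0002 -0.0031] [-0.0001 -0.0016  0.0056]
0.136 [-0.1769 -0.0002 -0.0031] [-0.0001 -0.0018  0.0068]
0.107 [-2.064e-01 -1.000e-04 -3.100e-03] [-0.0001 -0.002   0.008 ]
0.077 [-2.359e-01 -1.000e-04 -3.100e-03] [-0.0001 -0.0022  0.0092]
0.048 [-0.2654 -0.     -0.0031] [-0.0001 -0.0023  0.0103]
0.018 [-0.2949  0.     -0.0031] [-0.0001 -0.0024  0.0115]
-0.012 [-3.244e-01  1.000e-04 -3.100e-03] [-0.0001 -0.0024  0.0127]
-0.041 [-3.539e-01  1.000e-04 -3.100e-03] [-0.0001 -0.0024  0.014 ]
```

Emit:
move_arm(twist=[[-0.015,0,-0.001],[-0.03,0,-0.002],[-0.045,0,-0.003],[-0.06,0,-0.003],[-0.075,0,-0.003],[-0.09,0,-0.003],[-0.105,0,-0.003],[-0.12,0,-0.003],[-0.135,0,-0.003],[-0.148,0,-0.003],[-0.148,0,-0.003]], slide=[[0,-0.0002,0.0005],[0,-0.0004,0.0011],[0,-0.0006,0.0016],[0,-0.0007,0.0022],[0,-0.0009,0.0028],[0,-0.0011,0.0033],[0,-0.0012,0.0039],[0,-0.0013,0.0045],[0,-0.0015,0.0051],[0,-0.0016,0.0056],[0,-0.0016,0.0056]], gripper=[1,1,1,1,1,1,1,1,1,1,1], squeeze=60)

```text
clock: 12.13
position: [0.6674, 0.0067, 0.2287]
tool_rot: [-0.062, 0.749, 0.657, -0.055]
force: [-3.5, 1.0, 5.9]
width: 0.0115
grip_force: 60.0
```

```bash
python3 - <<'E'
from h import *
np.set_printoptions(precision=4,suppress=True)
s=env.state()
print(lip(),s['force'],s['moment'])
r=shot('wrist','w9.png');g=r['color'].mean(2)
q=proj(r,Rn.from_euler('z',YAW).apply([[0,.05,0],[.004,.05,0]])+E0);print(q)
v=int(round(q[0,1]));u=int(q[0,0]);print(u-15,[int(x) for x in g[v-1:v+2,u-15:u+30].mean(0)])
l=lip()[0]/1e3
for i in range(1,7):
    th=.165-.035*i; f=i/6
    t,d=rel(*tcp_for(l[0]+.0012*f,l[2]-.0005*f,th,l[1]));print(round(th,3),t,d)
E
```

```text
(array([ 0.531 , -2.1854,  0.4979]), array([ -6.7198,  -2.1979, -42.9006]), np.float64(-0.16554468562347188)) [-3.5482  0.9907  5.9438] [-0.0241  0.8865  0.0134]
[[394.2397 174.4257]
 [403.3114 174.5847]]
379 [117, 117, 117, 118, 118, 116, 116, 116, 116, 117, 115, 117, 116, 116, 117, 109, 86, 96, 139, 150, 150, 148, 149, 147, 148, 149, 134, 93, 72, 71, 73, 72, 92, 133, 148, 148, 147, 147, 147, 147, 147, 148, 148, 147, 147]
0.13 [-0.0359  0.0001 -0.0001] [-0.     -0.0004  0.0014]
0.095 [-0.0709  0.0001 -0.0001] [-0.     -0.0007  0.0027]
0.06 [-0.1059  0.0001 -0.0001] [-0.     -0.001   0.0041]
0.025 [-0.1409  0.0001 -0.0001] [-0.     -0.0013  0.0054]
-0.01 [-0.1759  0.0001 -0.0001] [-0.     -0.0015  0.0068]
-0.045 [-0.2109  0.0001 -0.0001] [-0.     -0.0016  0.0082]
```

Emit:
move_arm(twist=[[-0.018,0,0],[-0.036,0,0],[-0.053,0,0],[-0.071,0,0],[-0.088,0,0],[-0.106,0,0],[-0.123,0,0],[-0.141,0,0],[-0.141,0,0]], slide=[[0,-0.0002,0.0006],[0,-0.0004,0.0013],[0,-0.0005,0.002],[0,-0.0007,0.0026],[0,-0.0008,0.0033],[0,-0.001,0.004],[0,-0.0011,0.0047],[0,-0.0013,0.0053],[0,-0.0013,0.0053]], gripper=[1,1,1,1,1,1,1,1,1])

```text
clock: 12.93
position: [0.665, 0.007, 0.2235]
tool_rot: [-0.009, 0.752, 0.659, -0.008]
force: [-4.3, -1.0, 5.5]
width: 0.0116
grip_force: 60.0
```

```bash
python3 - <<'E'
from h import *
np.set_printoptions(precision=4,suppress=True)
s=env.state()
print(lip(),s['force'],s['moment'])
r=shot('wrist','w10.png');g=r['color'].mean(2)
q=proj(r,Rn.from_euler('z',YAW).apply([[0,.05,0],[.004,.05,0]])+E0);print(q)
v=int(round(q[0,1]));u=int(q[0,0]);print(u-15,[int(x) for x in g[v-1:v+2,u-15:u+30].mean(0)])
c=r['color'].astype(int);red=(c[:,:,0]>120)&(c[:,:,1]<60)&(c[:,:,2]<60)
for v in(215,230): print(np.where(red[v])[0][[0,-1]])
E
```

```text
(array([ 1.0509, -2.2203,  0.0837]), array([ -0.047 ,  -2.2526, -43.9026]), np.float64(-0.024953630071025478)) [-4.2848 -0.9537  5.5126] [-0.1048  1.0519  0.0721]
[[393.0041 174.5427]
 [401.9705 174.5705]]
378 [119, 119, 120, 120, 120, 119, 111, 84, 73, 72, 72, 73, 74, 74, 73, 74, 72, 73, 74, 74, 98, 142, 151, 151, 149, 149, 150, 151, 149, 150, 150, 149, 151, 149, 149, 149, 148, 149, 148, 150, 149, 149, 148, 148, 148]
[243 387]
[243 385]
```

Emit:
move_arm(twist=[[-0.018,0,0],[-0.036,0,0],[-0.053,0,0],[-0.07,0,0],[-0.085,0,0],[-0.085,0,0],[-0.085,0,0]], slide=[[0,0.0003,0.0007],[0,0.0006,0.0014],[0,0.0009,0.002],[0,0.0012,0.0027],[0,0.0016,0.0033],[0,0.002,0.0033],[0,0.002,0.0033]], gripper=[1,1,1,1,1,1,1])

```text
clock: 13.57
position: [0.6661, 0.0069, 0.2211]
tool_rot: [0.022, 0.752, 0.659, 0.018]
force: [-8.0, 0.6, 14.2]
width: 0.0114
grip_force: 60.4
```

```bash
cat > m.py <<'E'
from h import *
import sys
np.set_printoptions(precision=4,suppress=True)
s=env.state()
print(s['clock'],lip(),s['force'],s['moment'])
r=shot('wrist',sys.argv[1]);g=r['color'].mean(2)
q=proj(r,Rn.from_euler('z',YAW).apply([[0,.05,0],[.004,.05,0]])+E0);print(q)
v=int(round(q[0,1]));u=int(q[0,0]);print(u-15,[int(x) for x in g[v-1:v+2,u-15:u+35].mean(0)])
c=r['color'].astype(int);red=(c[:,:,0]>120)&(c[:,:,1]<60)&(c[:,:,2]<60)
for v in(215,230): print(np.where(red[v])[0][[0,-1]])
E
python3 m.py w11.png
```

```text
13.5667 (array([ 3.4867, -2.2375,  0.6341]), array([  5.983 ,  -2.2939, -43.295 ]), np.float64(0.05676486073488787)) [-7.9858  0.6148 14.2153] [0.0113 3.3316 0.0827]
[[387.3303 174.4347]
 [396.1375 174.3783]]
372 [42, 45, 51, 49, 51, 51, 58, 69, 76, 78, 76, 78, 78, 79, 77, 77, 77, 77, 78, 76, 77, 76, 77, 76, 77, 92, 129, 150, 152, 152, 152, 151, 151, 150, 151, 151, 152, 150, 152, 151, 152, 151, 151, 150, 151, 152, 151, 150, 150, 151]
[241 386]
[242 384]
```

Emit:
move_arm(twist=[[0.02,0,0],[0.04,0,0],[0.055,0,0],[0.055,0,0],[0.055,0,0]], slide=[[0,-0.0008,-0.001],[0,-0.0016,-0.002],[0,-0.0024,-0.003],[0,-0.0028,-0.0033],[0,-0.0028,-0.0033]], gripper=[1,1,1,1,1])

```text
clock: 14.03
position: [0.6641, 0.0071, 0.2225]
tool_rot: [0.001, 0.752, 0.659, 0.001]
force: [-5.1, -0.3, 4.8]
width: 0.0119
grip_force: 60.0
```

```bash
python3 m.py w12.png
```

```text
14.0333 (array([ 0.6825, -2.2293,  0.1705]), array([  0.8309,  -2.2411, -43.8292]), np.float64(0.003373560337839963)) [-5.0535 -0.2893  4.8327] [0.0489 1.5769 0.0558]
[[393.7726 174.5298]
 [402.6891 174.5268]]
378 [120, 121, 120, 120, 118, 99, 71, 70, 75, 76, 76, 75, 74, 74, 73, 75, 74, 76, 75, 75, 82, 112, 144, 153, 150, 150, 151, 149, 150, 150, 150, 149, 149, 150, 150, 149, 148, 149, 148, 149, 149, 148, 149, 149, 150, 149, 148, 147, 148, 149]
[242 387]
[243 385]
```

Emit:
move_arm(twist=[[0,0,0],[0,0,0],[0,0,0],[0,0,0],[0,0,0],[0,0,0],[0,0,0],[0,0,0]], slide=[[0,-0.001,-0.0005],[0,-0.002,-0.0007],[0,-0.002,-0.0007],[0,-0.002,-0.0007],[0,-0.002,-0.0007],[0,-0.002,-0.0007],[0,-0.002,-0.0007],[0,-0.002,-0.0007]], gripper=[1,1,1,0.3,0.3,0.3,0.3,0.3])

```text
clock: 14.75
position: [0.6631, 0.0072, 0.2235]
tool_rot: [0.002, 0.752, 0.659, 0.002]
force: [-0.3, 0.6, 0.2]
width: 0.0324
grip_force: 0.0
```

```bash
python3 m.py w13.png
```

```text
14.75 (array([-0.3115, -2.3282,  1.2578]), array([ -0.0462,  -2.3234, -42.7414]), np.float64(0.006028922619385482)) [-0.3266  0.6162  0.2248] [-0.0279  0.016  -0.0068]
[[395.4383 173.9762]
 [404.3008 173.9672]]
380 [73, 76, 76, 76, 75, 75, 76, 75, 74, 77, 76, 77, 93, 125, 162, 170, 173, 174, 173, 175, 174, 164, 126, 108, 141, 152, 150, 151, 149, 151, 151, 151, 150, 150, 149, 150, 150, 150, 150, 150, 150, 150, 151, 149, 150, 151, 150, 150, 152, 150]
[237 382]
[238 380]
```

Released, with no force on the tool. I'll lift off clear and check whether the bin is fully clipped.

Emit:
move_arm(twist=[[0,0,0],[0,0,0],[0,0,0],[0,0,0],[0,0,0],[0,0,0],[0,0,0],[0,0,0]], slide=[[0,0,-0.005],[0,0,-0.015],[0,0,-0.035],[0,-0.01,-0.065],[0,-0.04,-0.09],[0,-0.07,-0.11],[0,-0.1,-0.12],[0,-0.12,-0.12]], gripper=[0.3,0.3,0.3,0.3,0.3,0.3,0.3,0.3])

```text
clock: 15.47
position: [0.5423, 0.0247, 0.3467]
tool_rot: [0.004, 0.752, 0.66, 0.003]
force: [0.2, 0.5, -0.3]
width: 0.0323
grip_force: 0.0
```

```bash
python3 - <<'E'
from h import *
np.set_printoptions(precision=4,suppress=True)
print(env.state()['position'],env.state()['joint_pos'])
b=shot('side','s14.png');sm=cv2.imread('pics/s14.png')
w=shot('wrist','w14.png');wm=cv2.imread('pics/w14.png')
def box(th,dx):
    p=np.array([[-.03,.036,0],[-.03,.036,.104],[-.03,-.036,0],[-.03,-.036,.104],[-.006,.022,.146],[.006,.022,.146],[-.006,-.022,.146]])-[.036,0,.097]
    return E0+Rn.from_euler('z',YAW).apply(Rn.from_euler('y',th).apply(p)+[dx,-.0023,.0])
for th in(0,.08):
    q=proj(b,box(th,-.0005));print(th,q.ravel())
    col=(255,255,0) if th==0 else (255,0,255)
    for u in proj(b,box(th,-.0005)): cv2.circle(sm,tuple(int(round(v)) for v in u),0,col,-1)
    for u in proj(w,box(th,-.0005)): cv2.circle(wm,tuple(int(round(v)) for v in u),2,col,1)
cv2.imwrite('pics/c14.png',np.hstack([cv2.resize(sm[170:270,225:325],(400,400),interpolation=0),cv2.resize(wm[0:400,240:640],(400,400))]))
E
```

```text
[0.5423 0.0247 0.3467] [ 0.4797  0.2462 -0.7015  1.6717  0.1691  1.2741 -0.3851]
0 [270.9421 262.1514 267.577  233.368  283.5642 240.8312 281.2437 211.6423
 258.9787 213.0602 254.0542 211.5608 267.8159 199.8572]
0.08 [273.6459 261.6556 267.0791 231.7005 286.234  240.2423 280.8133 209.965
 257.1759 211.5343 252.3101 210.348  266.0701 198.3514]
```

View pics/c14.png

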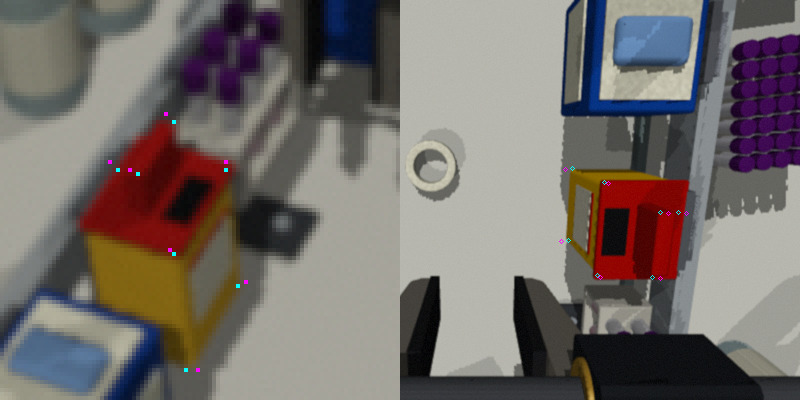

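The bin hangs between its neighbours, and the upright (cyan) dots fit better than the dots for 0.08 rad. I'll put numbers on it from the lower front edge, the lid edges and the rail edge in the wrist picture.

```bash
cat > t.py <<'E'
from h import *
import sys
np.set_printoptions(precision=2,suppress=True)
w=shot('wrist',sys.argv[1]);c=w['color'].astype(int)
red=(c[:,:,0]>100)&(c[:,:,1]<50)&(c[:,:,2]<50)
yel=(c[:,:,0]>80)&(c[:,:,1]>60)&(c[:,:,2]<50)
x0,x1,r0,r1=[int(v) for v in sys.argv[2:6]]
rows=range(r0,r1,10)
obs=[]
for v in rows:
    y=np.where(yel[v,x0:x1])[0]+x0;r=np.where(red[v,x0:x1])[0]+x0;g=c[v].mean(1)
    y=y[y<r[0]]
    obs.append((v,y[0]-.0,r[0],r[-1]+1))
obs=np.array(obs,float);print(obs)
E
python3 - <<'E'
from h import *
E
sed -i '$d' t.py; cat >> t.py <<'E'
obs=np.array(obs,float);print(obs)
# model: at image row v, column of edge of bin (bx,bz)
def col(bx,bz,th,dx,dz,v):
    p=np.array([[bx,.036,bz],[bx,-.036,bz]])-[.036,0,.097]
    q=proj(w,E0+Rn.from_euler('z',YAW).apply(Rn.from_euler('y',th).apply(p)+[dx,-.0023,dz]))
    return q[0,0]+(q[1,0]-q[0,0])*(v-q[0,1])/(q[1,1]-q[0,1])
for xl in(.0305,.032):
  def f(p): return np.array([[col(-.03,0,p[0],p[1],0,o[0])-o[1],col(-xl,.11,p[0],p[1],0,o[0])-o[2],col(xl,.11,p[0],p[1],0,o[0])-o[3]] for o in obs]).ravel()
  s=least_squares(f,[0,0]);print(xl,'th',s.x[0],'dx mm',s.x[1]*1e3,f(s.x).reshape(-1,3).mean(0))
for th in(0,.08): print(th,[col(*a,th,0,0,200) for a in((-.03,0),(-.032,.11),(.032,.11))])
E
python3 t.py w15.png 380 620 190 240
```

```text
[[190. 407. 438. 525.]
 [200. 406. 429. 524.]
 [210. 406. 429. 522.]
 [220. 406. 428. 521.]
 [230. 405. 427. 520.]]
0.0305 th -0.0420597684696217 dx mm -4.580944504039857 [ 0.69  3.65 -4.11]
0.032 th -0.03820089523608234 dx mm -4.592431056977691 [ 0.35  1.73 -1.96]
0 [np.float64(408.33967180566214), np.float64(440.6690564854617), np.float64(528.851798050759)]
0.08 [np.float64(401.9457983104522), np.float64(444.782075583474), np.float64(530.5007516559948)]
```

Leaving out the label stripes, which were wrongly picked up as lid edge, the gap from lid edge to bottom edge is 32 px. Upright predicts 32.3 and half clipped 42.8, so the bin is upright and fully clipped, parallel to the rail and released. I'll hand it in.

```bash
python3 -c "
from bench import env
print(env.hand_in())"
```

```text
the job is handed in; nothing more can be done
None
```

I handed the job in with the sharps bin clipped on the rail between the two holders. In the last camera check it was upright, parallel to the rail and released; the hand-in gave no verdict, and I skipped the confirming push at its base.

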